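# Lock the bayonet cap onto the sample mill

### The arm

A 6-joint arm with a two-finger parallel gripper is mounted at the origin on the work surface. World frame = base frame: x ahead of the robot, y to its left, z up, the work surface at z = 0. Lengths are in m, angles in rad, forces in N, time in s.
With the tool pointing down it reaches from about 0.225 to 0.875 m from the base axis. Payload 3.4 kg.
Tool frame: the origin (TCP) lies at the very end of the fingers, on their centre line; the grasp point (between the pads) lies 19 mm behind it; z points along the fingers, y is the direction in which the jaws open and shut (so a half turn about z gives the same grasp; the last joint's range is limited). The gripper opens to 85 mm and grips with 20 to 120 N. Pads are 22 mm wide; open, the fingers measure 114 mm over their backs; the gripper's body (76 mm by 85 mm) begins 54 mm behind the grasp point. The pads swing forward as they close: fully open they stand 13 mm farther back than shut.
Start: joints at [1.222, 0.276, 1.505, -0, 1.361, -0.121], TCP at [0.13, 0.56, 0.231] pointing down, gripper open.
Joint ranges: [-2.89, 2.89], [-0.75, 2.08], [0.22, 2.7], [-1.18, 4.32], [0.11, 2.71], [-2.7, 2.7]. Speed limits (rad/s): [2.57, 2.57, 3.14, 3.14, 3.14, 3.14].

### API

Orientations are given as a unit quaternion [w, x, y, z].
In Python, from rig import get_state, get_image, calibration, sign_off gives the robot as it stands. The module is installed in compiled form; this text tells all that it offers.
- The arm moves only by the tool drive_tool, never from a script. Its argument "targets" is one flat list of numbers, 7 for each row, row after row: the turn, a rotation vector about the tool's x, y, z in degrees, then the shift along the tool's x, y, z in mm, then the opening, from 0 (shut) to 1 (fully open). In form: [wx, wy, wz, tx, ty, tz, fingers, wx, wy, wz, tx, ty, tz, fingers, ...]. A call has 1 to 12 rows; each row shifts and turns the commanded pose from where the row before left it, along the tool's axes as they then stand; what a row does not reach is not made up. A row lasts 1/8 s, in which the tool goes at most 62.5 mm and 10.7 degrees, less where a joint would pass 70% of its speed; a pose out of reach is approached as far as the arm can. A call is refused whole if a number of a shift passes 62.5 or a number of a turn 10.7, either way. A call with a gripper value outside its range is refused whole. The fingers move at their own pace and stop on an object; "grip_force" is the grip in N (left out, the last holds). Time passes only in rows, so rows that do not move let the fingers close. It gives the time, the measured TCP pose, the force and the opening at its end, in the units of the state.
- get_state(): the state, without advancing time (a new reading comes with each control period).
- get_image(name): name is "side" or "top" or "wrist"; returns the picture (384x512x3 uint8, red, green, blue); there is no depth.
- calibration(name): a dict with "mtx" (3x3 intrinsics, pixels), "distortion" ([k1, k2, p1, p2, k3] as OpenCV has them; the pictures are not rectified), "world_to_cam" (4x4, takes a point from world to camera coordinates); the wrist camera has in their place "hand_eye" (4x4, takes a point from camera to tool coordinates, whose origin is the TCP and whose axes are the flange's). Camera axes: x right, y down, z forward; pixel columns grow to the right and rows downward; lengths in m; the calibration is good to about 2 mm. A picture is of the moment at which its call begins: read the wrist's pose just before it. calibration takes no time and is no camera call.
- sign_off(): hands the job in, once; it reports no verdict.
The state is a dict: "clock": time; "qpos": joint angles; "qd": joint speeds; "effort": joint torques, N m; "position": TCP position; "ee_rot": TCP orientation; "contact_force": force on the tool from outside, world axes, zero at the start; "moment": the same for the moment, N m; "width": finger opening in m.
Only numpy, scipy, OpenCV 4.12 (cv2) and the standard library are available. Lean on these libraries where they do the work, as an engineer would, in place of code of your own. Each camera call takes 0.05 s, during which the arm holds its last target.

### The job

Close the sample mill: pick up the metal cap that has two lugs on its barrel and a flat wing grip, feel for the two slots in the mill's sloping collar, push the cap in against the spring, turn it a quarter turn clockwise to its stop and let it spring back so that it stays locked, square in the collar, when you let go. Leave the other loose things on the bench where they are.

Things in the scene. Friction and masses are not known exactly. Their poses are not given: they have to be found in the camera images.
- cap_center (a point): Centre, 29 mm above the underside, of the loose steel cap (0.13 to 0.21 kg) standing barrel down. z: up its axis; x: along the wing and through both lugs. Flange 54 mm diameter, 22 to 28 mm above the underside; flat wing grip above it to 58 mm, 46 mm long (x), 16 mm thick (y). Fingers closed on the 16 mm may rest on the flange to push. A half turn leaves it the same.
- cap_foot (a point): Centre of the same cap's underside. From here up: nose cone 25 to 32 mm diameter over 5 mm, then barrel 32 mm diameter up to the flange at 22 mm. Two opposite lugs at +x and -x, 8 mm wide, 5 to 10 mm above the underside, 45 mm across their tips.
- throat: Throat fixed in the mill's housing. Origin: centre of the collar's rim, about 131 mm above the bench. z: out of the collar along its axis, leaning 28 deg from vertical to the housing's low front; x: up the slope; y: across. Collar 64 mm outside, stands 26 mm off the slope; hole 36 mm, lip 9 mm thick with two opposite slots about 13 mm wide (lugs have some 7 deg of play each way).
- slots (a point): Also the rim's centre, axes as the throat. The slots lie at +x and -x but clocked up to 17 deg either way about z, differently on each mill and not shown by this pose: find them by touch or eye. They do not turn in use. Off the slots the lugs land on the rim with the cap's underside 5 mm below it; over them the cap goes down further, meeting the spring plate at 8 mm.
- lock (a point): Where the cap's centre lies when locked: on the axis, 13 mm above the rim (flange 6 mm above the rim, underside 16 mm below). Axes as the throat. With the underside 19 mm or more below the rim (22: flange on rim, hard stop) the lugs clear the lip and the cap turns clockwise seen from outside (minus z), about 90 deg to a stop; then released, the spring lifts it into notches.
- mill: The white sample mill, fixed: 176 mm wide, 220 mm deep, its sloping top 55 mm high at the low front edge (-x) and about 160 mm at the back. Origin: underside. The throat is in the middle of the slope.
- seal_plate (a joint): Spring plate inside the collar, pushed in along the axis, m: 0 free (plate 8 mm below the rim), 0.008 with the cap locked, 0.014 with the cap pushed fully in. It starts to yield at 4 N and pushes back 9.6 N at 0.014 (400 N/m).
- stopper_center (a point): Centre (half-way up) of a loose plain push-in stopper, as big as the cap but with no lugs and a round 22 mm knob in place of the wing grip. Not to be used.
- mortar: Bystander: white mortar bowl, 88 mm diameter, 50 mm high. Origin: underside centre.
- beaker: Bystander: glass beaker, 60 mm diameter, 80 mm high. Origin: underside centre.
- bowl: Bystander: orange bowl, 120 mm diameter, 55 mm high. Origin: underside centre.
- jar: Bystander: lidded jar, 60 mm diameter, 75 mm high. Origin: underside centre.
- spoon: Bystander: wooden spoon 150 mm long lying along its x. Origin: underside, mid-length.
- bottle: Bystander: white bottle, 56 mm diameter, 100 mm high. Origin: underside centre.
- stirrer: Fixed hot-plate stirrer, 156 mm square, 78 mm high. Origin: underside centre. It stands on the other side of the bench from the mill.
Not all that is in view belongs to the job. What is shaped like the part that bears cap_center but green or purple is not meant.

How it is judged:
On the way:
1. the cap is pushed well in against the spring, in the collar (value of joint seal_plate above 0.0105 m and distance between cap_center and throat below 0.014 m), for 0.1 s.
At the end, for the whole second after the job is handed in: The cap is let go, at rest and locked: its centre 10.5 to 15.5 mm above the rim and within 4 mm of the collar's axis both ways, its axis within 0.1 rad of the collar's, the spring plate held 6 to 9.8 mm in; the other loose things within 30 mm of their places (value of joint seal_plate between 0.006 and 0.0098 m and z of cap_center in the frame of throat between 0.0105 and 0.0155 m and x of cap_center in the frame of throat between -0.004 and 0.004 m and y of cap_center in the frame of throat between -0.004 and 0.004 m and angle between the z axis of cap_center and the z axis of throat, either way round below 0.1 rad and linear speed of cap below 0.02 m/s); the robot touches nothing.
It fails at once if another loose thing is moved by more than 30 mm (distance of any of stopper_center, mortar, beaker, bowl, jar, spoon, bottle from where it was at the start of the episode above 0.03 m).
It also fails if it takes over 54 s, if anything falls off the work surface, if the arm or the gripper's body presses on something with over 40 N, if the wrist force passes 120 N, or if a joint passes its speed limit or range.

## Working session

There is one attempt and no reset: what is moved stays moved. The work goes in short steps, Python scripts to look and compute and a tool call to move; the robot and the scene stay as the last step left them, time stands still between calls to the robot, and variables do not carry over. Pictures are saved under pics/ and viewed, and the job is handed in when it is done.

Besides the shell and the picture viewer there is one more tool, called after "Call:" as name(argument=value, ...) on one line, values as JSON. drive_tool: Moves the arm, as the interface text tells. Its arguments: {"type":"object","properties":{"targets":{"type":"array"},"grip_force":{"type":"number"}},"required":["targets"]}

```bash
mkdir -p pics; cat > h.py <<'E'
import numpy as np, cv2
from scipy.spatial.transform import Rotation as R
from rig import get_state,get_image,calibration
def snap(n,f):
    im=get_image(n); cv2.imwrite('pics/'+f,im[:,:,::-1]); return im
E
python3 - <<'E'
from h import *
s=get_state(); print(s)
for n in ['side','top','wrist']:
    snap(n,n+'0.png'); print(n,calibration(n))
E
```

```text
{'clock': 0.0, 'qpos': array([ 1.22201333e+00,  2.76593067e-01,  1.50614905e+00,  2.25347061e-06,
        1.36066899e+00, -1.20991927e-01]), 'qd': array([ 0.0007521 ,  0.00016344,  0.00151441, -0.00091197, -0.00082404,
        0.00098501]), 'effort': array([-1.58687097e-03, -4.16769791e+01, -2.45806271e+01, -4.66463280e-04,
        1.09372748e-02,  3.81266568e-05]), 'position': array([0.12966904, 0.55964873, 0.23043445]), 'ee_rot': array([-2.12679175e-04,  1.13649638e-01,  9.93520474e-01, -8.84004004e-04]), 'contact_force': array([ 0.10172963, -0.37327612, -0.55553766]), 'moment': array([ 0.01067896,  0.00419739, -0.02642434]), 'width': 0.08552498737117181}
side {'mtx': array([[427.80149684,   0.        , 259.99733211],
       [  0.        , 427.80149684, 191.58358038],
       [  0.        ,   0.        ,   1.        ]]), 'distortion': array([0.04483336, 0.        , 0.        , 0.        , 0.        ]), 'world_to_cam': array([[ 0.68680625, -0.72668669,  0.01495458, -0.38518924],
       [-0.42490588, -0.41810998, -0.80289417,  0.3464915 ],
       [ 0.58970516,  0.54507844, -0.59593399
[... 602 characters left out ...]
],
       [ 0.00000000e+00,  0.00000000e+00,  0.00000000e+00,
         1.00000000e+00]])}
wrist {'mtx': array([[291.25803731,   0.        , 260.91076942],
       [  0.        , 291.25803731, 191.64750687],
       [  0.        ,   0.        ,   1.        ]]), 'distortion': array([-0.06779276,  0.        ,  0.        ,  0.        ,  0.        ]), 'hand_eye': array([[-4.10281853e-04, -9.62436266e-01, -2.71507395e-01,
         6.99717756e-02],
       [ 9.99999880e-01, -4.67804188e-04,  1.47141155e-04,
         1.36201054e-04],
       [-2.68626281e-04, -2.71507302e-01,  9.62436342e-01,
        -1.41778623e-01],
       [ 0.00000000e+00,  0.00000000e+00,  0.00000000e+00,
         1.00000000e+00]])}
```

View pics/side0.png

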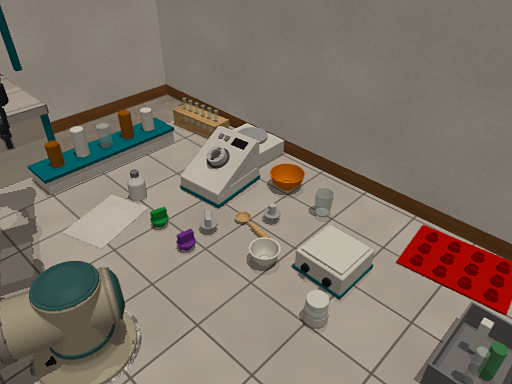

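View pics/top0.png

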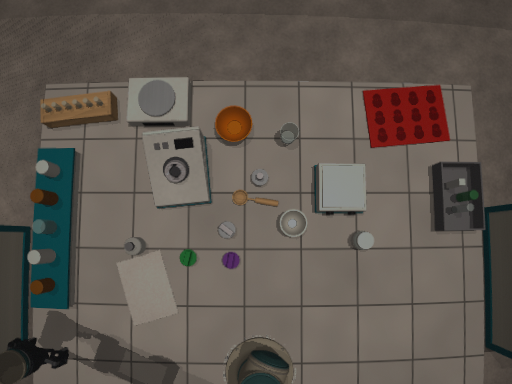

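View pics/wrist0.png

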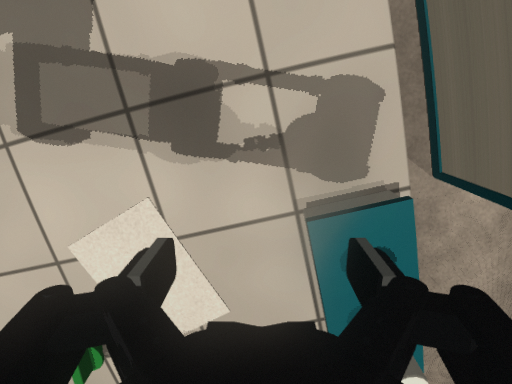

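```bash
python3 - <<'E'
import cv2,numpy as np
s=cv2.imread('pics/side0.png');t=cv2.imread('pics/top0.png')
a=cv2.resize(s[190:250,180:300],(780,390),interpolation=cv2.INTER_CUBIC)
b=cv2.resize(t[215:245,212:242],(200,200),interpolation=cv2.INTER_CUBIC)
c=cv2.resize(t[163:193,245:275],(200,200),interpolation=cv2.INTER_CUBIC)
d=cv2.resize(t[145:195,150:200],(200,200),interpolation=cv2.INTER_CUBIC)
e=np.zeros((200,180,3),np.uint8)
cv2.imwrite('pics/crop0.png',np.vstack([a,np.hstack([b,c,d,e])]))
E
```

```text
(no output)
```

View pics/crop0.png

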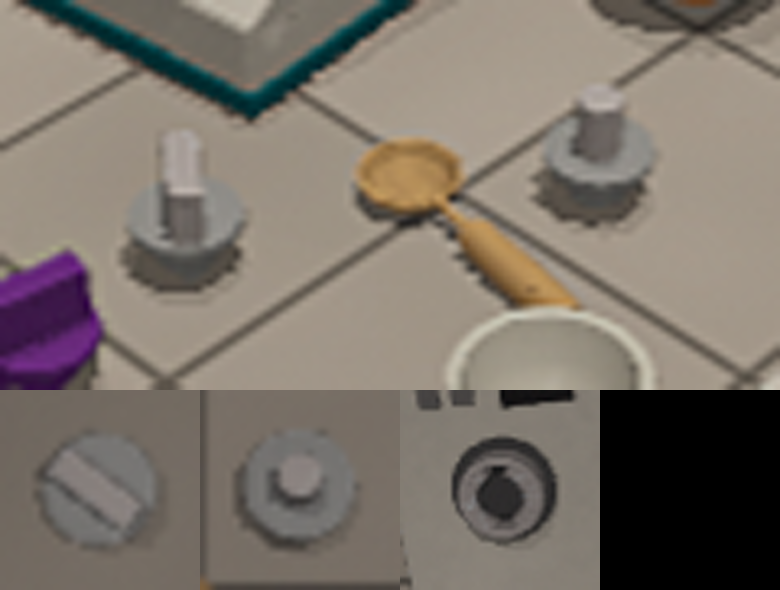

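The steel cap with the flat wing is at side (208,222), top (227,230). Things that could be mistaken for it: the round-knob stopper at side (271,212), top (260,178); the green one at side (160,217); the purple one at side (186,240). The crop confirms the wing. Next I get rough positions.

```bash
cat >> h.py <<'E'
def ray(n,uv,pose=None):
    c=calibration(n); uv=np.asarray(uv,float).reshape(-1,1,2)
    p=cv2.undistortPoints(uv,c['mtx'],np.array(c['distortion'])).reshape(-1,2)
    d=np.c_[p,np.ones(len(p))]
    if n!='wrist':
        M=np.linalg.inv(c['world_to_cam'])
    else:
        T=np.eye(4);T[:3,:3]=R.from_quat(np.r_[pose[1][1:],pose[1][0]]).as_matrix();T[:3,3]=pose[0]
        M=T@c['hand_eye']
    return M[:3,3],d@M[:3,:3].T
def onplane(n,uv,z,pose=None):
    o,d=ray(n,uv,pose); return o+d*((z-o[2])/d[:,2])[:,None]
def proj(n,P,pose=None):
    c=calibration(n); P=np.asarray(P,float).reshape(-1,3)
    if n!='wrist': M=c['world_to_cam']
    else:
        T=np.eye(4);T[:3,:3]=R.from_quat(np.r_[pose[1][1:],pose[1][0]]).as_matrix();T[:3,3]=pose[0]
        M=np.linalg.inv(T@c['hand_eye'])
    return cv2.projectPoints(P,M[:3,:3],M[:3,3],c['mtx'],np.array(c['distortion']))[0].reshape(-1,2)
E
python3 - <<'E'
from h import *
t=cv2.imread('pics/top0.png')
def cr(x0,y0,k,w): pass
# cap: crop origin (212,215), scale 6.667
f=lambda u,v:(212+u/6.667-.5,215+v/6.667-.5)
print('flange',onplane('top',[f(98,100)],.028))
print('wing',onplane('top',[f(62,67),f(127,112),f(45,82),f(115,128)] if 0 else [f(62,68),f(128,112)],.058))
w=onplane('top',[f(58,72),f(130,108)],.058)
print('stopper',onplane('top',[(245+97/6.667-.5,163+97/6.667-.5)],.028))
print('rim',onplane('top',[(150+103/4-.5,145+98/4-.5)],.131), 'side check')
print('mill edges front',onplane('top',[(153,206),(209,202)],.055))
print('mill base front',onplane('side',[(183,193),(221,203),(260,170)],.0))
print('rim side',onplane('side',[(217,157)],.131))
print('cap side flange',onplane('side',[(180+185/6.5,190+215/6.5)],.028))
for nm,u,v,z in [('mortar',293,223,.05),('spoon',255,199,0.01),('bowl',234,124,.055),('purple',230,260,.04),('bottle',134,246,.1),('stirrer',341,187,.078),('green',188,258,.04)]: print(nm,onplane('top',[(u,v)],z)[0].round(3))
E
```

```text
flange [[0.44699882 0.10370208 0.028     ]]
wing [[0.46127957 0.11842952 0.058     ]
 [0.44109574 0.08783381 0.058     ]]
stopper [[6.13670125e-01 1.37970752e-04 2.80000000e-02]]
rim [[0.62291787 0.24905217 0.131     ]] side check
mill edges front [[0.51867789 0.33127463 0.055     ]
 [0.53154603 0.15596457 0.055     ]]
mill base front [[0.50599561 0.30313964 0.        ]
 [0.55822012 0.17242463 0.        ]
 [0.78835147 0.21501122 0.        ]]
rim side [[0.60167377 0.23124705 0.131     ]]
cap side flange [[0.44367301 0.10040878 0.028     ]]
mortar [ 0.467 -0.105  0.05 ]
spoon [0.545 0.013 0.01 ]
bowl [0.78  0.08  0.055]
purple [0.353 0.091 0.04 ]
bottle [0.395 0.375 0.1  ]
stirrer [ 0.576 -0.251  0.078]
green [0.358 0.221 0.04 ]
```

```bash
cat >> h.py <<'E'
YAW=np.radians(4.2)
def throatR(yaw=None):
    yaw=YAW if yaw is None else yaw
    c,s=np.cos(yaw),np.sin(yaw)
    return np.array([[c,-s,0],[s,c,0],[0,0,1]])@R.from_euler('y',-28,degrees=True).as_matrix()
def cur():
    s=get_state(); q=s['ee_rot']; return R.from_quat(np.r_[q[1:],q[0]]).as_matrix(),s['position'],s
def rows(Rt,pt,N,R0=None,p0=None):
    if R0 is None: R0,p0,_=cur()
    w=R.from_matrix(R0.T@Rt).as_rotvec(); r=R.from_rotvec(w/N).as_matrix()
    A=sum(np.linalg.matrix_power(r,k) for k in range(N))
    t=np.linalg.solve(A,R0.T@(np.asarray(pt)-p0))
    P=p0.copy();Q=R0.copy();path=[]
    for k in range(N): P=P+Q@t;Q=Q@r;path.append(P.round(3).tolist())
    print('total deg',np.degrees(w).round(2),'per row',np.degrees(w/N).round(2),(t*1000).round(2)); print(path)
def toolR(z,y): # tool z dir, y hint
    z=z/np.linalg.norm(z); y=y-z*(y@z); y/=np.linalg.norm(y); return np.c_[np.cross(y,z),y,z]
E
python3 - <<'E'
from h import *
T=throatR(); print(T)
o=np.array([.613,.242,.131])
rows(toolR(-T[:,2],T[:,1]),o+.08*T[:,2],10)
E
```

```text
[[ 0.88057642 -0.0732382  -0.46821079]
 [ 0.06466549  0.99731448 -0.03438325]
 [ 0.46947156  0.          0.88294759]]
total deg [ -4.29 -27.81 -16.89] per row [-0.43 -2.78 -1.69] [-46.27 -27.96  13.01]
[[0.168, 0.522, 0.218], [0.209, 0.486, 0.207], [0.251, 0.45, 0.198], [0.294, 0.416, 0.191], [0.339, 0.383, 0.187], [0.385, 0.352, 0.185], [0.431, 0.321, 0.186], [0.479, 0.293, 0.189], [0.527, 0.265, 0.194], [0.576, 0.239, 0.202]]
```

Call:
drive_tool(targets=[-0.43,-2.78,-1.69,-46.3,-28,13,1,-0.43,-2.78,-1.69,-46.3,-28,13,1,-0.43,-2.78,-1.69,-46.3,-28,13,1,-0.43,-2.78,-1.69,-46.3,-28,13,1,-0.43,-2.78,-1.69,-46.3,-28,13,1,-0.43,-2.78,-1.69,-46.3,-28,13,1,-0.43,-2.78,-1.69,-46.3,-28,13,1,-0.43,-2.78,-1.69,-46.3,-28,13,1,-0.43,-2.78,-1.69,-46.3,-28,13,1,-0.43,-2.78,-1.69,-46.3,-28,13,1,0,0,0,0,0,0,1])

```text
clock: 1.52
position: [0.5783, 0.2371, 0.2024]
ee_rot: [0.243, -0.033, 0.97, 0.009]
contact_force: [0.1, -0.3, -0.5]
width: 0.0855
```

```bash
python3 - <<'E'
from h import *
_,p,s=cur(); print(p,s['qpos'].round(3),s['ee_rot'],s['qd'].round(3))
np.save('pose1.npy',np.r_[p,s['ee_rot']])
im=snap('wrist','wrist1.png')
E
```

```text
[0.57834529 0.23706037 0.20237839] [ 0.354  0.167  1.844 -0.213  0.669 -1.149] [ 0.24255628 -0.03338956  0.96951942  0.0091476 ] [ 0.05  -0.015  0.038  0.018  0.047  0.031]
```

View pics/wrist1.png

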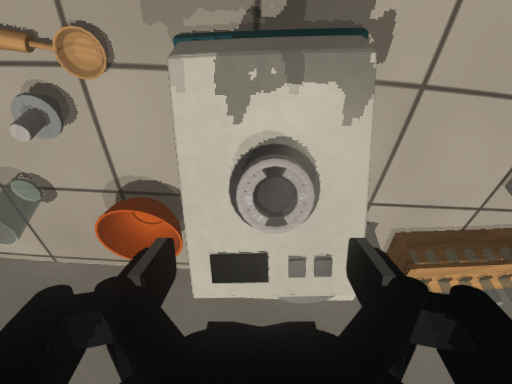

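The throat is at about (275,190), with dark slot notches near (270,163) and (281,222).

```bash
python3 - <<'E'
import cv2
s=cv2.imread('pics/wrist1.png')
cv2.imwrite('pics/crop1.png',cv2.resize(s[135:250,215:335],(720,600)[:2],interpolation=cv2.INTER_CUBIC)[:, :])
E
```

```text
(no output)
```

View pics/crop1.png

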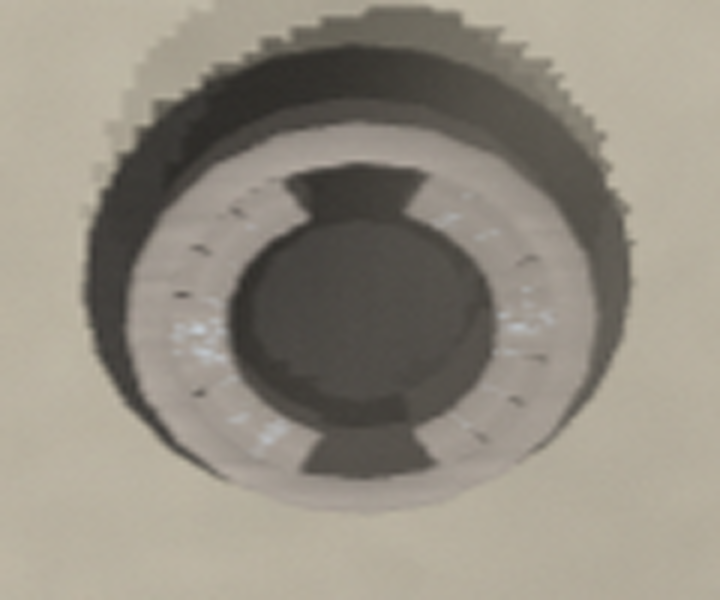

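```bash
cat > thr.py <<'E'
from h import *
def rimplane(uv,pose,o,n):
    c,d=ray('wrist',uv,pose); return c+d*(((o-c)@n)/(d@n))[:,None]
def analyse(im,pose,seed,o=None,T=None,thr=None):
    T=throatR() if T is None else T; n=T[:,2]
    o=np.array([.613,.242,.131]) if o is None else o
    g=cv2.cvtColor(im,cv2.COLOR_RGB2GRAY); x,y=map(int,seed)
    c=g[y-60:y+60,x-60:x+60]; c=cv2.resize(c,None,fx=4,fy=4,interpolation=cv2.INTER_CUBIC)
    for t in ([thr] if thr else [105,115,125]):
        m=(c<t).astype(np.uint8); k,l,st,_=cv2.connectedComponentsWithStats(m)
        b=(l==l[240,240]).astype(np.uint8)
        ct=max(cv2.findContours(b,cv2.RETR_EXTERNAL,cv2.CHAIN_APPROX_NONE)[0],key=cv2.contourArea)[:,0].astype(float)
        uv=(ct+.5)/4-.5+[x-60,y-60]
        P=(rimplane(uv,pose,o,n)-o)@T*1000
        M=cv2.moments(P[:,None,:2].astype(np.float32))
        cx,cy=M['m10']/M['m00'],M['m01']/M['m00']
        th=.5*np.degrees(np.arctan2(2*M['mu11'],M['mu20']-M['mu02']))
        print(t,'centre',round(cx,2),round(cy,2),'slot deg',round(th,1),'area',round(M['m00']),'r min/max',np.hypot(P[:,0]-cx,P[:,1]-cy).min().round(1),np.hypot(P[:,0]-cx,P[:,1]-cy).max().round(1), 'world',(o+T@[cx/1000,cy/1000,0]).round(4))
    cv2.imwrite('pics/mask_%d.png'%int(1000*pose[0][0]),b*255)
E
python3 - <<'E'
from thr import *
v=np.load('pose1.npy');pose=(v[:3],v[3:])
im=cv2.imread('pics/wrist1.png')[:,:,::-1].copy()
analyse(im,pose,(275,193))
# mill yaw: slope side edges
T=throatR();o=np.array([.613,.242,.131])-.026*T[:,2]
from thr import rimplane
P=rimplane([(170,52),(374,62),(193,298),(356,298)],pose,o,T[:,2]);print(((P-o)@T).round(4))
# clearest: side edges direction
Q=(P-o)@T
print(np.degrees(np.arctan2(*(Q[2]-Q[0])[[1,0]])),np.degrees(np.arctan2(*(Q[3]-Q[1])[[1,0]])))
E
```

```text
105 centre -0.35 9.07 slot deg 3.1 area 1206 r min/max 17.4 25.2 world [0.612  0.251  0.1308]
115 centre -0.3 9.08 slot deg 3.1 area 1230 r min/max 17.6 25.4 world [0.6121 0.251  0.1309]
125 centre -0.26 9.1 slot deg 3.0 area 1257 r min/max 17.7 25.5 world [0.6121 0.2511 0.1309]
[[-0.113  -0.0737  0.    ]
 [-0.1051  0.0892  0.    ]
 [ 0.113  -0.0705  0.    ]
 [ 0.1142  0.093  -0.    ]]
0.7992155400772535 0.9834144510247788
```

```bash
ls pics
```

```text
crop0.png
crop1.png
mask_578.png
side0.png
top0.png
wrist0.png
wrist1.png
```

```bash
python3 - <<'E'
from h import *
P=[.612,.251,.131]; T=throatR()
out=[]
for n,sc in (('top',8),('side',8)):
    im=cv2.imread(f'pics/{n}0.png'); 
    a=np.radians(np.arange(0,360,10)); 
    c=np.array(P)+np.c_[np.cos(a),np.sin(a),0*a]@T.T*.018
    c2=np.array(P)+np.c_[np.cos(a),np.sin(a),0*a]@T.T*.032
    u=proj(n,[P])[0]; print(n,u)
    x,y=(u-22).astype(int); cr=cv2.resize(im[y:y+45,x:x+45],None,fx=8,fy=8,interpolation=cv2.INTER_CUBIC)
    for q in np.r_[proj(n,c),proj(n,c2),[u]]:
        cv2.circle(cr,tuple(((q-[x,y]+.5)*8).astype(int)),2,(0,0,255),-1)
    out.append(cr)
cv2.imwrite('pics/chk.png',np.hstack(out))
E
```

```text
top [174.50170884 172.65404039]
side [215.2819239  153.52378704]
```

View pics/chk.png

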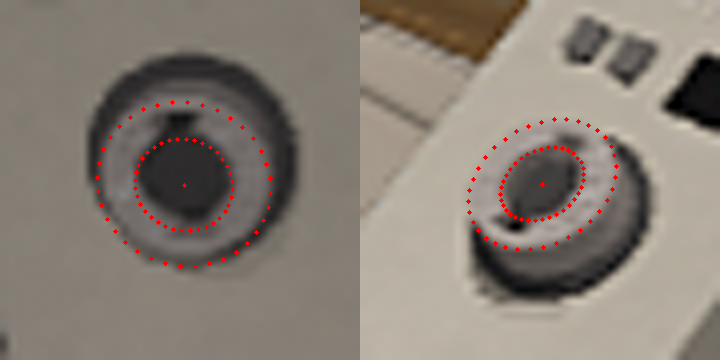

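```bash
python3 - <<'E'
from h import *
a=np.radians(-33.4)
rows(toolR(np.array([0,0,-1.]),np.array([np.cos(a),np.sin(a),0])),[.446,.102,.16],12)
E
```

```text
total deg [ 31.    15.19 124.37] per row [ 2.58  1.27 10.36] [ -3.02 -19.64   2.43]
[[0.582, 0.219, 0.201], [0.583, 0.199, 0.199], [0.581, 0.179, 0.197], [0.575, 0.16, 0.193], [0.566, 0.143, 0.189], [0.554, 0.127, 0.185], [0.54, 0.115, 0.181], [0.523, 0.105, 0.176], [0.504, 0.099, 0.171], [0.485, 0.096, 0.167], [0.465, 0.097, 0.163], [0.446, 0.102, 0.16]]
```

Call:
drive_tool(targets=[2.58,1.27,10.3,-3,-19.6,2.4,1,2.58,1.27,10.3,-3,-19.6,2.4,1,2.58,1.27,10.3,-3,-19.6,2.4,1,2.58,1.27,10.3,-3,-19.6,2.4,1,2.58,1.27,10.3,-3,-19.6,2.4,1,2.58,1.27,10.3,-3,-19.6,2.4,1,2.58,1.27,10.3,-3,-19.6,2.4,1,2.58,1.27,10.3,-3,-19.6,2.4,1,2.58,1.27,10.3,-3,-19.6,2.4,1,2.58,1.27,10.3,-3,-19.6,2.4,1,2.58,1.27,10.3,-3,-19.6,2.4,1,2.58,1.27,10.3,-3,-19.6,2.4,1])

```text
clock: 3.08
position: [0.4446, 0.1033, 0.1606]
ee_rot: [-0.0, 0.878, 0.479, -0.001]
contact_force: [-0.2, 0.1, 0.3]
width: 0.0853
```

Call:
drive_tool(targets=[0,0,0,0,0,0,1])

```text
clock: 3.2
position: [0.4446, 0.1027, 0.1605]
ee_rot: [0.001, 0.876, 0.482, -0.001]
contact_force: [0.2, -0.5, -1.1]
width: 0.0854
```

```bash
python3 - <<'E'
from h import *
_,p,s=cur(); print(p,s['qpos'].round(3),s['ee_rot'],s['qd'].round(3))
np.save('pose2.npy',np.r_[p,s['ee_rot']])
im=snap('wrist','wrist2.png')
E
```

```text
[0.44464871 0.10269286 0.16054074] [ 0.076  0.154  1.857 -0.003  1.133  0.642] [ 7.69304304e-04  8.75940371e-01  4.82416813e-01 -1.37553731e-03] [ 0.005  0.01  -0.036 -0.018 -0.03  -0.039]
```

View pics/wrist2.png

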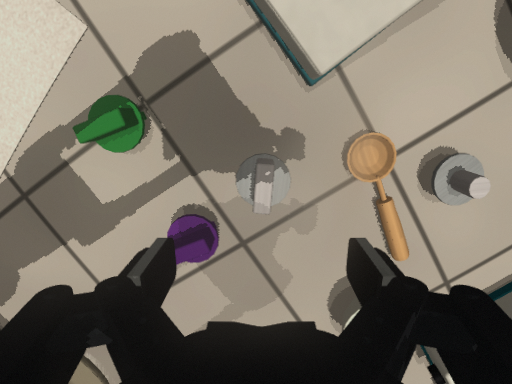

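```bash
python3 - <<'E'
import cv2
s=cv2.imread('pics/wrist2.png')
cv2.imwrite('pics/crop2.png',cv2.resize(s[145:225,225:305],(640,600)[:1]*2 if 0 else (600,600),interpolation=cv2.INTER_CUBIC))
E
```

```text
(no output)
```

View pics/crop2.png

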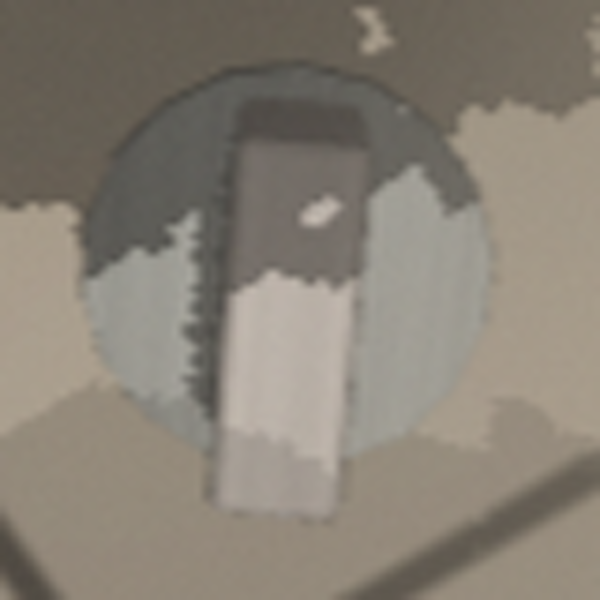

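```bash
python3 - <<'E'
from h import *
v=np.load('pose2.npy');pose=(v[:3],v[3:])
f=lambda L:[(225+a/7.5-.5,145+b/7.5-.5) for a,b in L]
P=onplane('wrist',f([(237,138),(367,145),(335,517),(215,508)]),.058,pose)
c=P.mean(0);print('wing c',c, 'len',np.linalg.norm(P[0]-P[3]),np.linalg.norm(P[1]-P[0]))
for a,b in((0,3),(1,2)): d=P[a]-P[b];print(np.degrees(np.arctan2(d[1],d[0])))
F=onplane('wrist',f([(82,255),(490,270)]),.028,pose);print('flange',F.mean(0),np.linalg.norm(F[0]-F[1]))
E
```

```text
wing c [0.44621498 0.10411582 0.058     ] len 0.04450086527762207 0.014735028285289626
54.04202748213737
53.47545823544238
flange [0.44668685 0.10498876 0.028     ] 0.05269329706812276
```

```bash
python3 - <<'E'
from h import *
a=np.radians(-36.2)
rows(toolR(np.array([0,0,-1.]),np.array([np.cos(a),np.sin(a),0])),[.4462,.1043,.09],2)
E
```

```text
total deg [0.12 0.12 3.96] per row [0.06 0.06 1.98] [ 0.8  -0.39 35.45]
[[0.446, 0.103, 0.125], [0.446, 0.104, 0.09]]
```

Call:
drive_tool(targets=[0.06,0.06,1.98,0.8,-0.4,35.4,0.5,0.06,0.06,1.98,0.8,-0.4,35.4,0.5,0,0,0,0,0,0,0.5], grip_force=60)

```text
clock: 3.62
position: [0.445, 0.1042, 0.0884]
ee_rot: [-0.001, 0.892, 0.452, -0.002]
contact_force: [-0.2, 0.7, -0.1]
width: 0.0429
```

```bash
python3 - <<'E'
from h import *
a=np.radians(-36.2)
rows(toolR(np.array([0,0,-1.]),np.array([np.cos(a),np.sin(a),0])),[.4462,.1043,.031],3)
E
```

```text
total deg [-0.23  0.19 -0.03] per row [-0.08  0.06 -0.01] [ 0.31  0.34 19.12]
[[0.445, 0.104, 0.069], [0.446, 0.104, 0.05], [0.446, 0.104, 0.031]]
```

Call:
drive_tool(targets=[0,0,0,0.3,0.3,19.1,0.5,0,0,0,0.3,0.3,19.1,0.5,0,0,0,0.3,0.3,19.1,0.5,0,0,0,0,0,0,0.5])

```text
clock: 4.12
position: [0.4484, 0.1043, 0.0331]
ee_rot: [-0.0, 0.892, 0.452, -0.0]
contact_force: [0.3, -0.1, -0.3]
width: 0.0423
```

Call:
drive_tool(targets=[0,0,0,0,0,0,0,0,0,0,0,0,0,0,0,0,0,0,0,0,0,0,0,0,0,0,0,0], grip_force=80)

```text
clock: 4.62
position: [0.4495, 0.1043, 0.0343]
ee_rot: [0.0, 0.893, 0.451, 0.002]
contact_force: [-0.3, 0.6, 6.3]
width: 0.0145
```

Call:
drive_tool(targets=[0,0,0,0,0,-30,0,0,0,0,0,0,-50,0,0,0,0,0,0,-50,0,0,0,0,0,0,-50,0,0,0,0,0,0,0,0])

```text
clock: 5.25
position: [0.4506, 0.1042, 0.2169]
ee_rot: [0.002, 0.893, 0.451, 0.004]
contact_force: [-0.2, 1.0, -2.2]
width: 0.0143
```

```bash
python3 - <<'E'
from h import *
_,p,s=cur(); print(p,s['qpos'].round(3),s['ee_rot'],s['width'],s['contact_force'])
np.save('pose3.npy',np.r_[p,s['ee_rot']])
im=snap('wrist','wrist3.png'); im2=snap('side','side3.png')
u=proj('side',[p])[0].astype(int);print(u)
cv2.imwrite('pics/crop3.png',np.hstack([cv2.resize(im[130:330,160:360,::-1],(400,400)),cv2.resize(im2[u[1]-40:u[1]+40,u[0]-40:u[0]+40,::-1],(400,400))]))
E
```

```text
[0.45062893 0.1041646  0.21694876] [0.076 0.11  1.759 0.    1.263 0.711] [0.00161755 0.89260809 0.45080812 0.00449708] 0.014293446561583592 [-0.19866535  1.03169905 -2.24155909]
[205 168]
```

View pics/crop3.png

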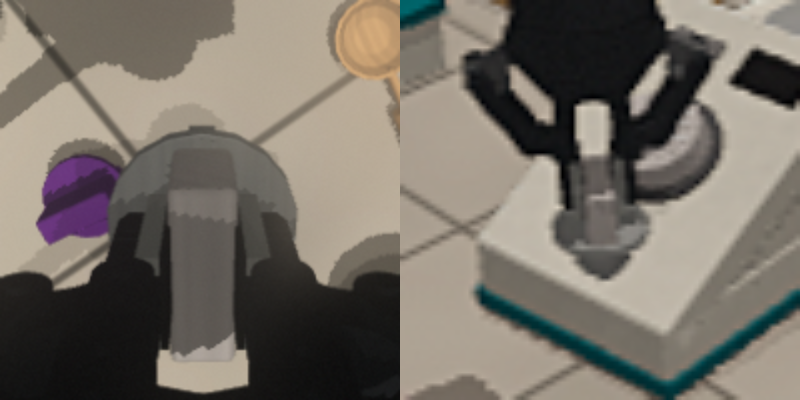

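```bash
python3 - <<'E'
from h import *
I=(np.zeros(3),np.array([1.,0,0,0]))
f=lambda L:[(160+a/2-.25,130+b/2-.25) for a,b in L]
for z in (-.03,-.026):
  P=onplane('wrist',f([(168,188),(237,190),(233,360),(170,360)]),z,I)*1000
  print(P.round(1).tolist(),P.mean(0).round(1), np.linalg.norm(P[0]-P[3]),np.linalg.norm(P[1]-P[0]))
for z in (0,.004):
  P=onplane('wrist',f([(108,215),(297,215),(200,126)]),z,I)*1000
  print(P.round(1).tolist())
E
```

```text
[[23.3, -8.2, -30.0], [22.8, 6.0, -30.0], [-19.0, 5.9, -30.0], [-19.0, -8.5, -30.0]] [  2.   -1.2 -30. ] 42.24852310098028 14.228761308610425
[[21.6, -8.5, -26.0], [21.2, 6.3, -26.0], [-22.1, 6.1, -26.0], [-22.1, -8.8, -26.0]] [ -0.4  -1.2 -26. ] 43.76039348485637 14.737939884399053
[[3.4, -26.2, 0.0], [3.4, 24.0, 0.0], [28.0, -1.7, 0.0]]
[[1.5, -26.9, 4.0], [1.5, 24.7, 4.0], [26.8, -1.7, 4.0]]
```

```bash
cat >> h.py <<'E'
def pre(o,slot,hfoot,foot=.034,N=1,off=(0,0),R0=None,p0=None,go=True):
    T=throatR(); a=np.radians(slot)
    Rt=toolR(-T[:,2],T@np.array([-np.sin(a),np.cos(a),0]))
    pt=np.asarray(o)+T@np.array([off[0],off[1],hfoot+foot])
    rows(Rt,pt,N,R0,p0)
def inthroat(o,slot=0):
    Rm,p,s=cur();T=throatR()
    q=T.T@(p-o); 
    a=T.T@Rm
    f=T.T@s['contact_force']; 
    print('tcp in throat mm',(q*1000).round(1),'tool y deg',np.degrees(np.arctan2(-a[0,1],a[1,1])).round(1),'tilt deg',np.degrees(a[:2,2]).round(2),'F thr',f.round(1),'M',(T.T@s['moment']).round(2),'w',round(s['width'],4),'t',s['clock'],'q6',s['qpos'][5].round(2))
E
python3 - <<'E'
from h import *
pre([.612,.252,.131],3.1,.03,N=14)
E
```

```text
total deg [ -31.73  -15.68 -130.46] per row [-2.27 -1.12 -9.32] [ 7.27 16.1   1.71]
[[0.465, 0.1, 0.211], [0.482, 0.099, 0.21], [0.5, 0.101, 0.209], [0.517, 0.106, 0.208], [0.533, 0.113, 0.207], [0.548, 0.123, 0.207], [0.561, 0.135, 0.206], [0.572, 0.149, 0.205], [0.58, 0.165, 0.204], [0.586, 0.182, 0.202], [0.589, 0.199, 0.199], [0.589, 0.216, 0.196], [0.587, 0.233, 0.192], [0.582, 0.25, 0.188]]
```

Call:
drive_tool(targets=[-2.27,-1.12,-9.32,7.3,16.1,1.7,0,-2.27,-1.12,-9.32,7.3,16.1,1.7,0,-2.27,-1.12,-9.32,7.3,16.1,1.7,0,-2.27,-1.12,-9.32,7.3,16.1,1.7,0,-2.27,-1.12,-9.32,7.3,16.1,1.7,0,-2.27,-1.12,-9.32,7.3,16.1,1.7,0,-2.27,-1.12,-9.32,7.3,16.1,1.7,0,-2.27,-1.12,-9.32,7.3,16.1,1.7,0,-2.27,-1.12,-9.32,7.3,16.1,1.7,0,-2.27,-1.12,-9.32,7.3,16.1,1.7,0,-2.27,-1.12,-9.32,7.3,16.1,1.7,0,-2.27,-1.12,-9.32,7.3,16.1,1.7,0])

```text
clock: 6.85
position: [0.588, 0.2166, 0.1925]
ee_rot: [0.219, 0.102, 0.97, 0.001]
contact_force: [-0.2, 0.4, -1.7]
width: 0.0147
```

```bash
python3 - <<'E'
from h import *
inthroat(np.array([.612,.252,.131]))
pre([.612,.252,.131],3.1,.03,N=3)
E
```

```text
tcp in throat mm [  5.5 -33.6  66.8] tool y deg -15.1 tilt deg [-2.97 -4.25] F thr [-0.9  0.4 -1.4] M [ 0.08  0.37 -0.  ] w 0.0147 t 6.85 q6 -0.84
total deg [ -4.57  -2.52 -18.26] per row [-1.52 -0.84 -6.09] [ 3.57 10.84  0.39]
[[0.587, 0.228, 0.191], [0.585, 0.239, 0.189], [0.582, 0.25, 0.188]]
```

Call:
drive_tool(targets=[-1.52,-0.84,-6.09,3.6,10.8,0.4,0,-1.52,-0.84,-6.09,3.6,10.8,0.4,0,-1.52,-0.84,-6.09,3.6,10.8,0.4,0,0,0,0,0,0,0,0])

```text
clock: 7.35
position: [0.5816, 0.249, 0.1876]
ee_rot: [0.241, -0.059, 0.969, 0.002]
contact_force: [-0.1, 0.2, -3.0]
width: 0.0142
```

```bash
python3 - <<'E'
from h import *
inthroat(np.array([.612,.252,.131]))
_,p,s=cur(); np.save('pose4.npy',np.r_[p,s['ee_rot']])
im=snap('wrist','wrist4.png'); im2=snap('side','side4.png')
u=proj('side',[[.612,.252,.14]])[0].astype(int);print(u)
im3=snap('top','top4.png')
cv2.imwrite('pics/crop4.png',np.hstack([cv2.resize(im[130:330,160:360,::-1],(400,400)),cv2.resize(im2[u[1]-40:u[1]+40,u[0]-40:u[0]+40,::-1],(400,400))]))
pre([.612,.252,.131],3.1,.03,N=1)
E
```

```text
tcp in throat mm [-0.3 -0.8 64.3] tool y deg 2.7 tilt deg [-0.06 -0.1 ] F thr [-1.5  0.2 -2.6] M [ 0.01  0.41 -0.02] w 0.0142 t 7.35 q6 -1.16
[214 151]
total deg [-0.07  0.2  -0.4 ] per row [-0.07  0.2  -0.4 ] [2.53 0.75 1.37]
[[0.582, 0.25, 0.188]]
```

View pics/crop4.png

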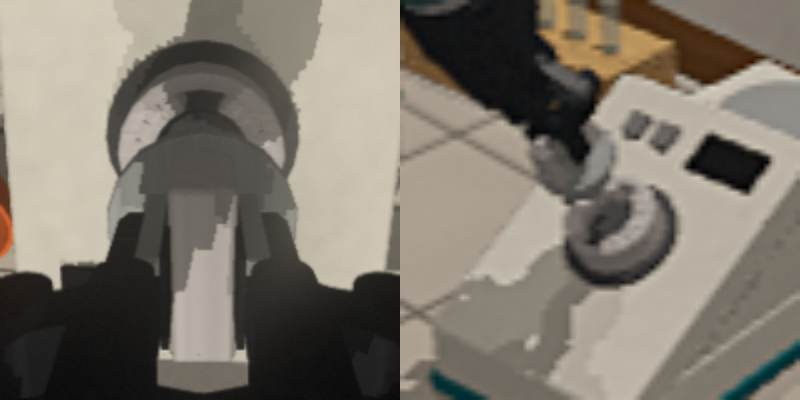

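```bash
python3 - <<'E'
from h import *
o=np.array([.612,.252,.131])
inthroat(o);print(get_state()['qd'].round(3))
pre([.612,.252,.131],3.1,.0,N=3,off=(-.001,0))
E
```

```text
tcp in throat mm [ 2.6 -0.6 65.4] tool y deg 2.7 tilt deg [ 0.2  -0.06] F thr [-0.3  0.1 -1.4] M [-0.01  0.43  0.01] w 0.0147 t 7.5 q6 -1.16
[-0.003 -0.007 -0.013  0.001 -0.004 -0.008]
total deg [-0.07  0.2  -0.4 ] per row [-0.02  0.07 -0.13] [ 1.2   0.28 10.46]
[[0.588, 0.25, 0.18], [0.591, 0.25, 0.17], [0.595, 0.251, 0.161]]
```

Call:
drive_tool(targets=[0,0.1,-0.2,1.2,0.3,10.5,0,0,0.1,-0.1,1.2,0.3,10.5,0,0,0,-0.1,1.2,0.3,8,0,0,0,0,0,0,0,0,0,0,0,0,0,0,0])

```text
clock: 8.12
position: [0.5948, 0.2513, 0.164]
ee_rot: [0.243, -0.062, 0.968, 0.002]
contact_force: [0.5, -0.4, -1.9]
width: 0.0144
```

```bash
python3 - <<'E'
from h import *
o=np.array([.612,.252,.131])
inthroat(o)
im=snap('wrist','wrist5.png'); im2=snap('side','side5.png')
u=proj('side',[[.612,.252,.14]])[0].astype(int)
cv2.imwrite('pics/crop5.png',np.hstack([cv2.resize(im[130:330,160:360,::-1],(400,400)),cv2.resize(im2[u[1]-40:u[1]+40,u[0]-40:u[0]+40,::-1],(400,400))]))
inthroat(o)
E
```

```text
tcp in throat mm [ 0.3  0.5 37.2] tool y deg 3.2 tilt deg [ 0.15 -0.01] F thr [-0.5 -0.4 -1.9] M [-0.03  0.37 -0.03] w 0.0144 t 8.125 q6 -1.15
tcp in throat mm [ 0.5  0.6 37.6] tool y deg 3.2 tilt deg [0.18 0.  ] F thr [-1.7 -0.  -1.7] M [ 0.05  0.41 -0.04] w 0.0146 t 8.225 q6 -1.15
```

View pics/crop5.png

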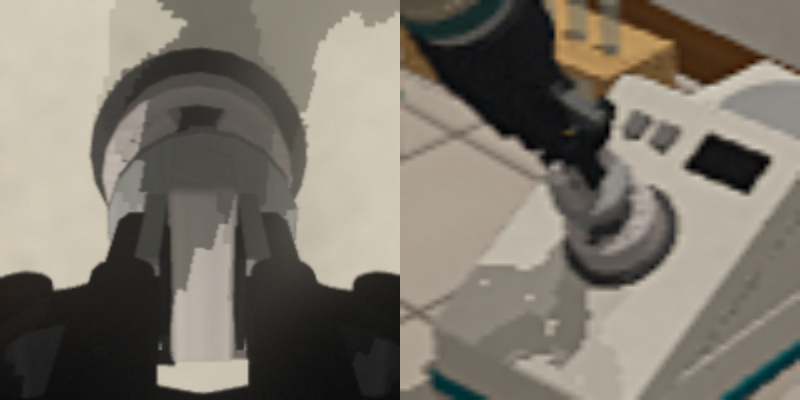

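Call:
drive_tool(targets=[0,0,0,1,-0.6,3,0,0,0,0,0,0,3,0,0,0,0,0,0,2,0,0,0,0,0,0,0,0])

```text
clock: 8.72
position: [0.5976, 0.2508, 0.1562]
ee_rot: [0.243, -0.062, 0.968, 0.002]
contact_force: [1.0, -0.5, -1.4]
width: 0.0145
```

```bash
python3 - <<'E'
from h import *
inthroat(np.array([.612,.252,.131]))
E
```

```text
tcp in throat mm [-1.  -0.2 29. ] tool y deg 3.2 tilt deg [ 0.12 -0.02] F thr [ 0.2 -0.5 -1.7] M [ 0.02  0.38 -0.04] w 0.0145 t 8.725 q6 -1.15
```

Call:
drive_tool(targets=[0,0,0,0,0,2,0,0,0,0,0,0,2,0,0,0,0,0,0,0,0])

```text
clock: 9.1
position: [0.5995, 0.251, 0.1531]
ee_rot: [0.243, -0.062, 0.968, 0.002]
contact_force: [-1.5, -0.5, 1.1]
width: 0.0149
```

```bash
python3 - <<'E'
from h import *
inthroat(np.array([.612,.252,.131]))
E
```

```text
tcp in throat mm [-0.7 -0.1 25.4] tool y deg 3.2 tilt deg [ 0.15 -0.01] F thr [-0.8 -0.4  1.7] M [0.01 0.51 0.01] w 0.0149 t 9.1 q6 -1.15
```

Call:
drive_tool(targets=[0,0,0,0,0,2,0,0,0,0,0,0,0,0])

```text
clock: 9.35
position: [0.6005, 0.2511, 0.1514]
ee_rot: [0.243, -0.062, 0.968, 0.002]
contact_force: [-3.1, -0.4, 1.6]
width: 0.0143
```

```bash
python3 - <<'E'
from h import *
o=np.array([.612,.252,.131])
inthroat(o)
im=snap('wrist','wrist6.png'); im2=snap('side','side6.png')
u=proj('side',[[.612,.252,.14]])[0].astype(int)
cv2.imwrite('pics/crop6.png',np.hstack([cv2.resize(im[130:330,160:360,::-1],(400,400)),cv2.resize(im2[u[1]-40:u[1]+40,u[0]-40:u[0]+40,::-1],(400,400))]))
inthroat(o)
E
```

```text
tcp in throat mm [-0.7 -0.1 23.4] tool y deg 3.2 tilt deg [ 0.16 -0.  ] F thr [-2.  -0.2  2.8] M [0.01 0.52 0.02] w 0.0143 t 9.35 q6 -1.14
tcp in throat mm [-0.7 -0.1 23.4] tool y deg 3.2 tilt deg [ 0.15 -0.  ] F thr [-1.5 -1.1  3.1] M [ 0.01  0.52 -0.02] w 0.0147 t 9.45 q6 -1.14
```

View pics/crop6.png

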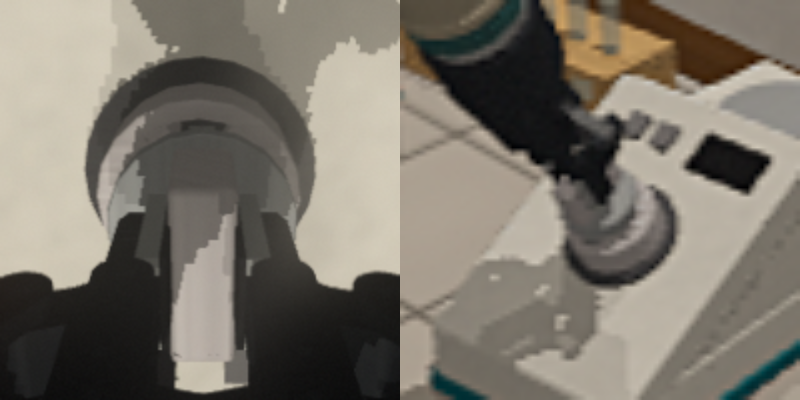

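Call:
drive_tool(targets=[0,0,0,0,0,2,0,0,0,0,0,0,2,0,0,0,0,0,0,2,0,0,0,0,0,0,0,0])

```text
clock: 9.95
position: [0.6033, 0.2513, 0.1459]
ee_rot: [0.243, -0.062, 0.968, 0.002]
contact_force: [-3.8, -0.6, 3.6]
width: 0.0147
```

```bash
python3 - <<'E'
from h import *
inthroat(np.array([.612,.252,.131]))
E
```

```text
tcp in throat mm [-0.7 -0.  17.2] tool y deg 3.2 tilt deg [0.15 0.  ] F thr [-1.7 -0.3  5. ] M [0.2  0.59 0.05] w 0.0147 t 9.95 q6 -1.14
```

Call:
drive_tool(targets=[0,0,0,0,0,2,0,0,0,0,0,0,2,0,0,0,0,0,0,0,0])

```text
clock: 10.32
position: [0.6052, 0.2515, 0.1424]
ee_rot: [0.243, -0.062, 0.968, 0.002]
contact_force: [-6.0, 0.9, 5.1]
width: 0.0146
```

```bash
python3 - <<'E'
from h import *
inthroat(np.array([.612,.252,.131]))
E
```

```text
tcp in throat mm [-0.7  0.  13.3] tool y deg 3.2 tilt deg [0.15 0.  ] F thr [-2.9  1.4  7.3] M [0.3  0.63 0.04] w 0.0146 t 10.325 q6 -1.14
```

Call:
drive_tool(targets=[0,0,5,0,0,0.5,0,0,0,5,0,0,0,0,0,0,5,0,0,0,0,0,0,5,0,0,0,0,0,0,0,0,0,0,0])

```text
clock: 10.95
position: [0.6054, 0.2514, 0.1421]
ee_rot: [0.239, 0.107, 0.964, 0.044]
contact_force: [-4.6, -0.6, 5.2]
width: 0.0143
```

```bash
python3 - <<'E'
from h import *
inthroat(np.array([.612,.252,.131]))
E
```

```text
tcp in throat mm [-0.7 -0.2 12.9] tool y deg -16.9 tilt deg [ 0.15 -0.01] F thr [-1.6 -0.3  6.8] M [ 0.18  0.57 -0.02] w 0.0143 t 10.95 q6 -0.79
```

Call:
drive_tool(targets=[0,0,7,0,0,0,0,0,0,7,0,0,0,0,0,0,7,0,0,0,0,0,0,7,0,0,0,0,0,0,7,0,0,0,0,0,0,7,0,0,0,0,0,0,7,0,0,0,0,0,0,7,0,0,0,0,0,0,4,0,0,0,0,0,0,0,0,0,0,0])

```text
clock: 12.2
position: [0.6059, 0.2515, 0.1425]
ee_rot: [0.185, 0.575, 0.781, 0.158]
contact_force: [-3.4, -0.1, 5.1]
width: 0.0147
```

```bash
python3 - <<'E'
from h import *
inthroat(np.array([.612,.252,.131]))
E
```

```text
tcp in throat mm [-0.1 -0.  13. ] tool y deg -76.9 tilt deg [0.22 0.  ] F thr [-0.6  0.1  6.1] M [0.07 0.47 0.02] w 0.0147 t 12.2 q6 0.26
```

Turned 80° freely. Creeping to the stop.

Call:
drive_tool(targets=[0,0,4,0,0,0,0,0,0,4,0,0,0,0,0,0,0,0,0,0,0])

```text
clock: 12.58
position: [0.6063, 0.2516, 0.1428]
ee_rot: [0.174, 0.627, 0.739, 0.171]
contact_force: [-3.4, -0.2, 4.9]
width: 0.0148
```

```bash
python3 - <<'E'
from h import *
inthroat(np.array([.612,.252,.131]))
E
```

```text
tcp in throat mm [ 0.5 -0.  13.1] tool y deg -84.8 tilt deg [0.27 0.01] F thr [-0.7  0.   6. ] M [ 0.07  0.32 -0.  ] w 0.0148 t 12.575 q6 0.4
```

Call:
drive_tool(targets=[0,0,3,0,0,0,0,0,0,3,0,0,0,0,0,0,0,0,0,0,0])

```text
clock: 12.95
position: [0.6073, 0.2515, 0.1434]
ee_rot: [0.166, 0.664, 0.706, 0.181]
contact_force: [-1.0, -0.6, 5.3]
width: 0.0143
```

```bash
python3 - <<'E'
from h import *
inthroat(np.array([.612,.252,.131]))
E
```

```text
tcp in throat mm [ 1.7 -0.2 13.2] tool y deg -90.7 tilt deg [ 0.4 -0. ] F thr [ 1.5 -0.5  5.2] M [-0.13  0.01  0.4 ] w 0.0143 t 12.95 q6 0.5
```

Call:
drive_tool(targets=[0,0,3,0,0.8,0,0,0,0,0,0,0,0,0])

```text
clock: 13.2
position: [0.6075, 0.2514, 0.1435]
ee_rot: [0.161, 0.681, 0.69, 0.184]
contact_force: [-2.4, -0.8, 6.2]
width: 0.0148
```

```bash
python3 - <<'E'
from h import *
inthroat(np.array([.612,.252,.131]))
E
```

```text
tcp in throat mm [ 1.9 -0.3 13.1] tool y deg -93.5 tilt deg [ 0.35 -0.05] F thr [ 0.7 -0.6  6.7] M [-0.04  0.19  1.19] w 0.0148 t 13.2 q6 0.55
```

Call:
drive_tool(targets=[0,0,-3,0,0,-1.5,0,0,0,0,0,0,-1.5,0,0,0,0,0,0,-1.5,0,0,0,0,0,0,0,0])

```text
clock: 13.7
position: [0.6055, 0.2513, 0.1469]
ee_rot: [0.165, 0.665, 0.706, 0.18]
contact_force: [5.0, -0.5, 0.1]
width: 0.0146
```

```bash
python3 - <<'E'
from h import *
inthroat(np.array([.612,.252,.131]))
E
```

```text
tcp in throat mm [ 1.7 -0.2 17.1] tool y deg -90.8 tilt deg [ 0.3 -0. ] F thr [ 4.4 -0.9 -2.2] M [-0.17 -0.5   0.43] w 0.0146 t 13.7 q6 0.5
```

Call:
drive_tool(targets=[0,0,0,0,0,0,0.15,0,0,0,0,0,0,0.3,0,0,0,0,0,0,0.45,0,0,0,0,0,0,0.45])

```text
clock: 14.2
position: [0.6033, 0.2512, 0.1458]
ee_rot: [0.164, 0.666, 0.706, 0.179]
contact_force: [0.5, 0.1, 0.2]
width: 0.0381
```

```bash
python3 - <<'E'
from h import *
inthroat(np.array([.612,.252,.131]))
E
```

```text
tcp in throat mm [-0.8 -0.2 17.2] tool y deg -90.9 tilt deg [ 0.07 -0.01] F thr [ 0.6  0.1 -0.1] M [-0.05  0.23  0.01] w 0.0381 t 14.2 q6 0.5
```

Call:
drive_tool(targets=[0,0,0,0,0,-15,0.5,0,0,0,0,0,-30,0.5,0,0,0,0,0,-40,0.6,0,0,0,0,0,0,0.6])

```text
clock: 14.7
position: [0.5644, 0.2492, 0.226]
ee_rot: [0.166, 0.665, 0.705, 0.183]
contact_force: [0.1, 0.8, 0.5]
width: 0.0511
```

```bash
python3 - <<'E'
from h import *
inthroat(np.array([.612,.252,.131]))
_,p,s=cur(); np.save('pose7.npy',np.r_[p,s['ee_rot']])
im=snap('wrist','wrist7.png'); im2=snap('side','side7.png');im3=snap('top','top7.png')
u=proj('side',[[.612,.252,.14]])[0].astype(int)
cv2.imwrite('pics/crop7.png',np.hstack([cv2.resize(im[130:330,160:360,::-1],(400,400)),cv2.resize(im2[u[1]-40:u[1]+40,u[0]-40:u[0]+40,::-1],(400,400))]))
E
```

```text
tcp in throat mm [  2.6   0.7 106.3] tool y deg -90.9 tilt deg [0.55 0.15] F thr [0.4 0.8 0.4] M [ 0.    0.19 -0.02] w 0.0511 t 14.7 q6 0.47
```

View pics/crop7.png

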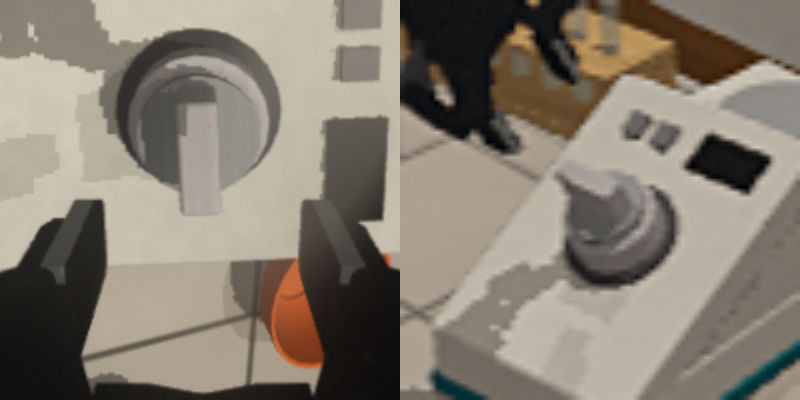

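```bash
python3 - <<'E'
from h import *
im=cv2.imread('pics/wrist7.png');im2=cv2.imread('pics/side7.png')
a=cv2.resize(im[135:245,205:305],(400,440),interpolation=cv2.INTER_CUBIC)
u=proj('side',[[.612,.252,.14]])[0].astype(int);print(u)
b=cv2.resize(im2[u[1]-25:u[1]+30,u[0]-22:u[0]+28],(400,440),interpolation=cv2.INTER_CUBIC)
cv2.imwrite('pics/crop8.png',np.hstack([a,b]))
E
```

```text
[214 151]
```

View pics/crop8.png

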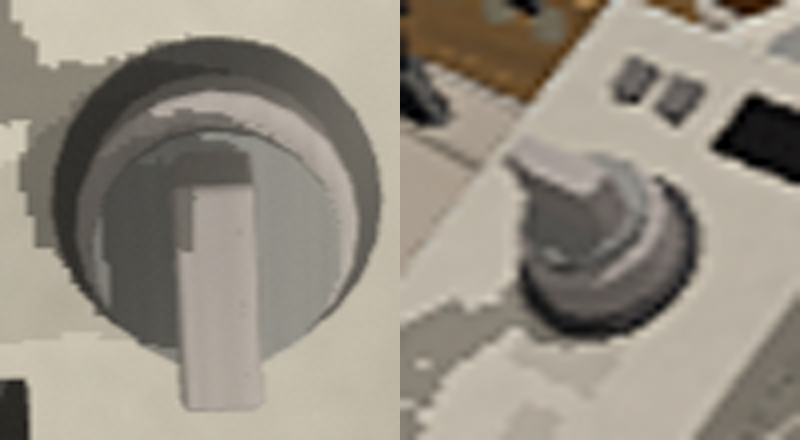

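```bash
python3 - <<'E'
from thr import *
v=np.load('pose7.npy');pose=(v[:3],v[3:]);T=throatR();o=np.array([.612,.252,.131])
f=lambda L:[(205+a/4-.5,135+b/4-.5) for a,b in L]
for h in(.042,.037,.047):
  P=(rimplane(f([(177,187),(252,187),(262,408),(184,410)]),pose,o+h*T[:,2],T[:,2])-o)@T*1000
  print('wing top h',h,P.mean(0).round(1),'len',np.linalg.norm(P[0]-P[3]).round(1),np.linalg.norm(P[1]-P[2]).round(1),'w',np.linalg.norm(P[0]-P[1]).round(1))
P=(rimplane(f([(100,240),(342,240)]),pose,o+.012*T[:,2],T[:,2])-o)@T*1000
print('flange',P.mean(0).round(1),np.linalg.norm(P[0]-P[1]))
# side overlay predicted locked cap
c=o+T@[0,0,.013]; L=np.radians(-87+90); 
im=cv2.imread('pics/side7.png'); imw=cv2.imread('pics/wrist7.png'); out=[]
w=np.array([np.cos(np.radians(-87)),np.sin(np.radians(-87)),0]);w2=np.array([-w[1],w[0],0])
a=np.radians(np.arange(0,360,8)); circ=np.c_[np.cos(a),np.sin(a),0*a]
pts=[circ*.027+[0,0,.012],circ*.032,np.array([s*w*.023+t*w2*.008+[0,0,.042] for s in(-1,1) for t in(-1,1)])]
for n,I,(x,y,wd) in(('side',im,(192,126,55)),('wrist',imw,(200,135,110))):
    k=400/wd; cr=cv2.resize(I[y:y+wd,x:x+wd],(400,400),interpolation=cv2.INTER_CUBIC)
    for g,col in zip(pts,((0,0,255),(255,0,0),(0,255,0))):
        for q in proj(n,o+g@T.T,pose): cv2.circle(cr,tuple(((q-[x,y]+.5)*k).astype(int)),2,col,-1)
    out.append(cr)
cv2.imwrite('pics/crop9.png',np.hstack(out))
E
```

```text
wing top h 0.042 [ 0.5 -2.2 42. ] len 44.2 43.9 w 13.7
wing top h 0.037 [ 0.5 -3.9 37. ] len 45.3 45.0 w 14.0
wing top h 0.047 [ 0.5 -0.5 47. ] len 43.2 42.8 w 13.4
flange [ 1.1  1.  12. ] 51.24698178142628
```

View pics/crop9.png

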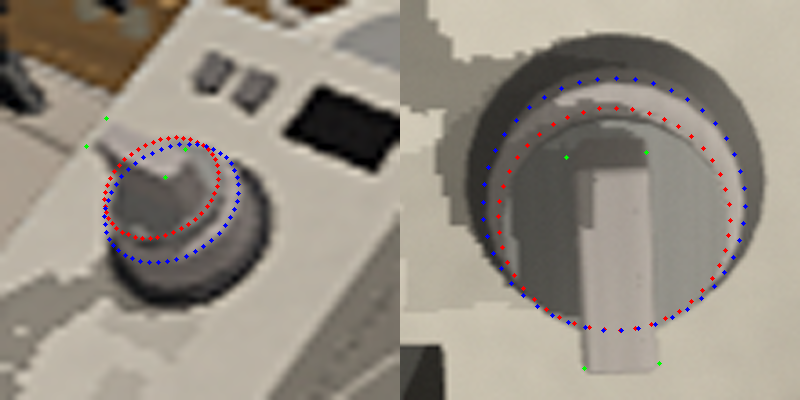

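```bash
python3 - <<'E'
from h import *
Rm,p,s=cur();T=throatR();print(s['qpos'].round(2))
piv=np.array([.612,.252,.131])+.012*T[:,2]
Rn=Rm@R.from_euler('y',-40,degrees=True).as_matrix()
rows(Rn,piv-Rn@[0,0,.10],6)
E
```

```text
[ 0.39  0.14  1.83 -0.22  0.72  0.47]
total deg [ -0. -40.  -0.] per row [-0.   -6.67 -0.  ] [11.18  0.1  -0.91]
[[0.562, 0.259, 0.222], [0.562, 0.271, 0.222], [0.562, 0.282, 0.22], [0.563, 0.293, 0.218], [0.564, 0.303, 0.214], [0.567, 0.313, 0.21]]
```

Call:
drive_tool(targets=[0,-6.7,0,11.2,0.1,-1,0.6,0,-6.7,0,11.2,0.1,-1,0.6,0,-6.7,0,11.2,0.1,-1,0.6,0,-6.7,0,11.2,0.1,-1,0.6,0,-6.7,0,11.2,0.1,-1,0.6,0,-6.7,0,11.2,0.1,-1,0.6,0,0,0,0,0,0,0.6])

```text
clock: 15.72
position: [0.5667, 0.3153, 0.205]
ee_rot: [0.396, 0.685, 0.608, -0.063]
contact_force: [-0.1, -0.3, -0.4]
width: 0.051
```

```bash
cat > ov.py <<'E'
from thr import *
import sys
imw=cv2.imread('pics/wrist8.png');v=np.load('pose8.npy');pose=(v[:3],v[3:]);T=throatR();o=np.array([.612,.252,.131])
c=proj('wrist',[o],pose)[0];x,y=(c-50).astype(int);print(c)
cr=imw[max(y,0):y+100,x:x+100];x0,y0=x,max(y,0)
cr=cv2.resize(cr,None,fx=4,fy=4,interpolation=cv2.INTER_CUBIC);raw=cr.copy()
a=np.radians(np.arange(0,360,8)); circ=np.c_[np.cos(a),np.sin(a),0*a]
for g,col in((circ*.032,(255,0,0)),(circ*.027+[0,0,.012],(0,0,255)),(circ*.027+[0,0,.009],(0,255,255))):
    for q in proj('wrist',o+g@T.T,pose): cv2.circle(cr,tuple(((q-[x0,y0]+.5)*4).astype(int)),1,col,-1)
cv2.imwrite('pics/crop10.png',np.hstack([raw,cr]))
E
python3 - <<'E'
from h import *
_,p,s=cur(); np.save('pose8.npy',np.r_[p,s['ee_rot']]); print(p,s['contact_force'],s['clock'])
snap('wrist','wrist8.png')
import ov
E
```

```text
[0.56665802 0.31527116 0.20502909] [-0.12116325 -0.25128237 -0.40001303] 15.725
[264.90672894 185.98891428]
```

View pics/crop10.png

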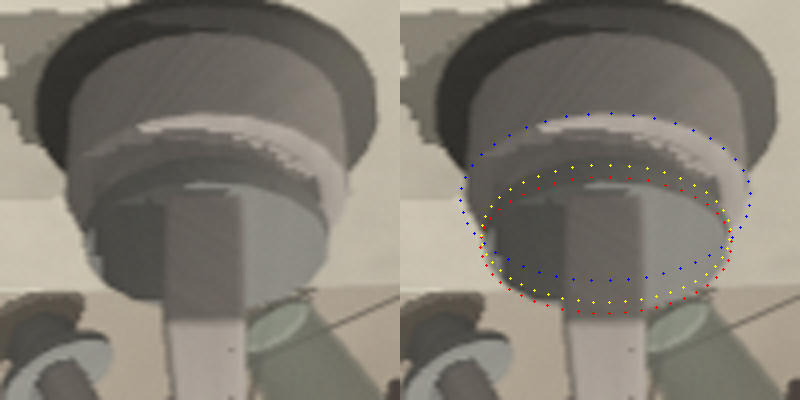

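The oblique view shows the flange square to the rim. Its top is about 11–12 mm above the rim; locked is 12 mm, not notched is 9 mm. Last, I check the bystanders.

```bash
python3 - <<'E'
from h import *
im=snap('top','top9.png').astype(int); a=cv2.imread('pics/top0.png')[:,:,::-1].astype(int)
for n,(x,y) in dict(stopper=(260,178),mortar=(293,223),beaker=(289,133),bowl=(234,124),jar=(365,241),spoon=(255,199),bottle=(134,246)).items():
    d=abs(im-a)[y-14:y+14,x-14:x+14].max(2); print(n,(d>30).sum())
s=get_state();print(s['contact_force'],s['qd'].round(3),s['clock'])
E
```

```text
stopper 0
mortar 0
beaker 0
bowl 0
jar 0
spoon 0
bottle 0
[-0.3202535  -0.40823123  0.30802774] [-0.014 -0.046  0.005 -0.005  0.003  0.001] 15.825
```

```bash
python3 -c "
from rig import sign_off; print(sign_off())"
```

```text
the job is handed in; nothing more can be done
None
```

The mill is closed, and I handed the job in at about 15.8 s; no verdict is given. I gripped the winged steel cap, read the slots by eye as clocked about 3° and lowered the cap into them. I pushed it in to about 21 mm below the rim with about 9 N of spring force. I then turned it clockwise about 90° to a firm stop (1.2 N m), let the spring lift it about 4 mm, released it and backed away.

**Checks that passed**
- The axial force fell to about zero as the cap lifted, so the notches carry the spring.
- The cap stayed in place after release.
- In the close oblique view the flange is square to the rim. Its top is about 11–12 mm above the rim (12 mm when locked, 9 mm if not in the notches).
- None of the seven bystanders changed in the top view, and the gripper was clear of everything.

**Checks that disagreed**
- One wrist view put the cap about 2 mm to one side across the slope. This is within the hole's clearance, the calibration error and the 4 mm limit.
- The side view put the cap 1–3 mm lower than expected, at a scale of about 2 mm per pixel. I trusted the close oblique view instead.

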